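# Lock the instrument cassette with its T-toggle

## Robot

A 6-joint arm with a two-finger parallel gripper is mounted at the origin on a cart in front of the work surface, level with it; the furniture and walls round the work are solid. World frame = base frame: x ahead of the robot, y to its left, z up, the work surface at z = 0. Lengths are in m, angles in rad, forces in N, time in s.
With the tool pointing down it reaches from about 0.35 to 0.8 m from the base axis. Payload 7.3 kg.
Tool frame: the origin (TCP) lies between the finger pads; the fingertips stand 8 mm ahead of it and the grasp point (between the pads) lies 11 mm behind it (arm.nose_length is the distance from the TCP to the fingertips, in m); z points along the fingers, x is the direction in which the jaws open and shut, and the axes are right-handed (so a half turn about z gives the same grasp; the last joint's range is limited). The gripper opens to 85 mm and grips with 20 to 120 N. Pads are 22 mm wide; open, the fingers measure 114 mm over their backs; the gripper's body (76 mm by 85 mm) begins 54 mm behind the grasp point. The pads swing forward as they close: fully open they stand 13 mm farther back than shut.
Start: joints at [-1.473, 0.342, 1.524, -0, 1.275, -0.146], TCP at [0.127, -0.509, 0.239] pointing down, gripper open.
Joint ranges: [-2.53, 2.53], [-0.77, 2.02], [0.04, 2.7], [-1, 4.14], [0.28, 2.66], [-3.11, 3.11]. Speed limits (rad/s): [2.57, 2.57, 3.14, 3.14, 3.14, 3.14].

## Interface

Orientations are given as a unit quaternion [x, y, z, w].
In Python, from station import arm gives the robot as it stands. The module is installed in compiled form; this text tells all that it offers.
- The arm moves only by the tool servo_tool, never from a script. Its argument "rows" is one flat list of numbers, 6 for each row, row after row: the shift along the tool's x, y, z scaled (see below), then the turn, a rotation vector about the tool's x, y, z scaled (see below). In form: [tx, ty, tz, rx, ry, rz, tx, ty, tz, rx, ry, rz, ...]. A call has 1 to 8 rows; each row shifts and turns the commanded pose from where the row before left it, along the tool's axes as they then stand; what a row does not reach is not made up. The controller multiplies each number of a shift by 0.05 m and each number of a turn by 5 degrees. A row lasts 1/10 s, in which the tool goes at most 50 mm and 8.59 degrees, less where a joint would pass 70% of its speed; a pose out of reach is approached as far as the arm can. A call with a number of a shift or a turn outside -1 to 1 is refused whole. A call with a gripper value outside its range is refused whole. "fingers" is the finger opening in mm, from 0 to 85.4, set as the call begins (left out, the last holds). The fingers move at their own pace and stop on an object; "newtons" is the grip in N (left out, the last holds). Time passes only in rows, so rows that do not move let the fingers close. It gives the time, the measured TCP pose, the force and the opening at its end, in the units of the state.
- arm.sense(): the state, without advancing time (a new reading comes with each control period).
- arm.get_image(name): name is "side" or "top"; returns a dict with "frame" (384x512x3 uint8, red, green, blue), "z_map" (384x512 float32, m along the optical axis (not along the pixel's ray), 0 where there is no reading), "camera_matrix" (3x3 intrinsics, pixels), "view" (4x4, takes a point from world to camera coordinates). Camera axes: x right, y up, looking along -z (the intrinsics and any distortion apply to the point x, -y, -z); pixel columns grow to the right and rows downward; lengths in m; the calibration is good to about 2 mm. A picture is of the moment at which its call begins.
- arm.job_done(): hands the job in, once; it reports no verdict.
Trained networks look in a picture, given as the dict that the camera call returned (one of the last four; its "shot" number tells which), for a name from the list of things; names that differ only in an ending like _2 or _b are one class to them, and where a whole thing is asked for, a point or a joint stands for the part that bears it (a point fixed in the world has none). Each returns a list of dicts, best first, with "conf" (0 to 1); they miss things now and then, are a little off and sometimes report something else, mostly with a low value. They report only what shows in the picture. A call takes as long as a camera call.
- arm.silhouettes(picture, thing): "mask" (384x512 bool, what is visible of it) and "extent" ([left, top, right, bottom] in pixels, round what is visible of it).
The state is a dict: "time_s": time; "qpos": joint angles; "qvel": joint speeds; "effort": joint torques, N m; "ee_pos": TCP position; "tool_rot": TCP orientation; "contact_force": force on the tool from outside, world axes, zero at the start; "torque": the same for the moment, N m; "gripper_width": finger opening in m.
Only numpy, scipy, OpenCV 4.12 (cv2) and the standard library are available. Lean on these libraries where they do the work, as an engineer would, in place of code of your own. Each camera call takes 0.05 s, during which the arm holds its last target. There are 200 camera calls.

## Task

Lock the metal instrument cassette: take the T-toggle (the key with the flat wing grip and the cross bar at its foot) out of the key stand, pass its cross bar down through the slot in the cassette lid, turn it a quarter turn so the bar lies square across the slot underneath, and let go with its collar resting on the lid. Leave the round-headed plain pin in the stand.

Things in the scene. Friction and masses are not known exactly. Their poses are not given: they have to be found in the camera images.
- t_toggle: Loose key, upright. Origin: underside centre of its steel collar (40 mm dia, 5 thick); own z up. Grey wing grip, 44 mm along own x, 12 thick along own y (grip across this), 12 to 44 mm above origin. Below: 10 mm shank and steel cross bar along own x, 44 x 10 mm, 15 to 24 mm below origin. Starts hanging by its collar in a slot of the key stand, bar along the slot; lift 30 mm or more straight up.
- t_bar (a point): Centre of the T-toggle's cross bar, 19.5 mm below the T-toggle's origin; axes as the T-toggle's.
- plain_pin: The other key in the stand, to be left there: same 40 mm collar, but a round grey knob 26 mm in diameter on top (to 44 mm above origin) and a plain straight 10 mm shank to 40 mm below, no cross bar. Origin: underside centre of the collar.
- key_stand: Fixed stand, foot 84 x 164 mm, origin at the centre of its underside. Its aluminium fork plate, top at 70 mm, has two 22 mm wide slots along own x, open at the front (own -x), centre lines at own y = +50 and -50 mm; a key's collar rests over each, at about own x = -8 mm. Which key is in which slot varies. The cassette lies behind the stand.
- slot (a point): Centre of the slot in the lid of the fixed metal cassette (110 mm along own x, 140 along own y, open sides), on the lid's top face, 58 mm above the table. Slot 56 mm long along own x, 22 wide along own y, through 8 mm of metal in all, hollow below to 20 mm above the table. With the collar on the lid the cross bar's top is 7 mm below this metal and turns freely either way.

How it is judged:
On the way:
1. the cross bar of the T-toggle has passed down through the slot, lying along it within 25 degrees (z of t_bar in the frame of slot between -0.035 and -0.0135 m and horizontal distance between t_bar and slot below 0.014 m and angle between the x axis of t_bar and the x axis of slot, either way round below 0.44 rad), for 0.1 s.
At the end, for the whole second after the job is handed in: The T-toggle is released and at rest, upright within 8 degrees, its collar on the lid (height within 3 mm), its bar under the slot within 14 mm of the slot's centre and square across the slot within 25 degrees; the plain pin is still in the stand (z of t_bar in the frame of slot between -0.0235 and -0.0165 m and horizontal distance between t_bar and slot below 0.014 m and angle between the x axis of t_bar and the x axis of slot, either way round above 1.13 rad and angle between t_toggle's own z axis and vertical below 0.15 rad and linear speed of t_toggle below 0.02 m/s and horizontal distance between plain_pin and key_stand below 0.08 m and height (world z) of plain_pin above 0.06 m); the robot touches nothing.
It fails at once if the plain pin is shifted more than 30 mm from its place (distance of plain_pin from where it was at the start of the episode above 0.03 m).
It also fails if it takes over 38 s, if anything falls off the work surface, if the arm or the gripper's body presses on something with over 40 N, if the wrist force passes 120 N, or if a joint passes its speed limit or range.

## Working session

There is one attempt and no reset: what is moved stays moved. The work goes in short steps, Python scripts to look and compute and a tool call to move; the robot and the scene stay as the last step left them, time stands still between calls to the robot, and variables do not carry over. Pictures are saved under pics/ and viewed, about 8 in all and at most 12, crops included, and the job is handed in when it is done.

Besides the shell and the picture viewer there is one more tool, called as a command line: name --argument value ..., lists and objects as JSON in quotes. servo_tool: Moves the arm, as the interface text tells. Its arguments: {"type":"object","properties":{"rows":{"type":"array","items":{"type":"number","minimum":-1,"maximum":1}},"fingers":{"type":"number"},"newtons":{"type":"number"}},"required":["rows"]}

```bash
mkdir -p pics
cat > h.py <<'E'
import numpy as np, cv2
from station import arm
def pts(p):
    z=p["z_map"]; K=p["camera_matrix"]; v,u=np.mgrid[:384,:512]
    c=np.stack([(u-K[0,2])/K[0,0]*z, -(v-K[1,2])/K[1,1]*z, -z, np.ones_like(z)],-1)
    return (c@np.linalg.inv(p["view"]).T)[...,:3]
E
python3 - <<'E'
from h import *
s=arm.sense(); print({k:np.round(s[k],3) for k in s})
for n in("top","side"):
    p=arm.get_image(n); cv2.imwrite(f"pics/{n}1.png",p["frame"][...,::-1]); W=pts(p); np.save(n+".npy",W)
    print(n,np.round(np.linalg.inv(p["view"])[:3],2).tolist())
    for t in("t_toggle","plain_pin","key_stand","slot"):
        for d in arm.silhouettes(p,t)[:2]:
            m=d["mask"]&(p["z_map"]>0); q=W[m]
            print(t,round(d["conf"],2),np.round(d["extent"]),m.sum(),np.round(np.percentile(q,[2,50,98],axis=0),3).tolist() if len(q) else "")
E
```

```text
{'time_s': np.float64(0.0), 'qpos': array([-1.473,  0.343,  1.525,  0.   ,  1.275, -0.146]), 'qvel': array([-0.001, -0.   ,  0.001,  0.001, -0.   ,  0.   ]), 'effort': array([ 2.0000e-03, -4.3368e+01, -2.4601e+01,  0.0000e+00,  8.0000e-03,
        0.0000e+00]), 'ee_pos': array([ 0.127, -0.509,  0.239]), 'tool_rot': array([ 0.788, -0.616, -0.001, -0.001]), 'contact_force': array([ 0.625, -0.398, -0.139]), 'torque': array([-0.001,  0.001,  0.063]), 'gripper_width': np.float64(0.085)}
top [[0.02, 0.99, -0.11, 0.42], [-1.0, 0.02, -0.01, -0.3], [-0.01, 0.11, 0.99, 0.92]]
t_toggle 0.8 [261. 233. 282. 248.] 260 [[0.391, -0.333, 0.071], [0.41, -0.315, 0.076], [0.429, -0.298, 0.115]]
plain_pin 0.59 [217. 229. 239. 249.] 238 [[0.387, -0.231, 0.071], [0.404, -0.217, 0.1], [0.421, -0.197, 0.115]]
key_stand 0.76 [212. 214. 282. 252.] 1808 [[0.374, -0.338, 0.005], [0.424, -0.263, 0.069], [0.456, -0.189, 0.072]]
slot 0.74 [227. 128. 301. 192.] 3165 [[0.527, -0.367, 0.004], [0.593, -0.295, 0.057], [0.659, -0.219, 0.06]]
side [[-1.0, 0.06, -0.07, 0.45], [-0.09, -0.63, 0.77, 0.35], [0.0, 0.77, 0.64, 0.61]]
t_toggle 0.63 [303. 160. 331. 186.] 574 [[0.388, -0.33, 0.071], [0.41, -0.311, 0.093], [0.431, -0.297, 0.116]]
plain_pin 0.66 [308. 194. 328. 231.] 506 [[0.388, -0.225, 0.072], [0.404, -0.207, 0.094], [0.421, -0.197, 0.117]]
key_stand 0.7 [287. 170. 341. 258.] 3009 [[0.373, -0.331, 0.005], [0.424, -0.229, 0.068], [0.46, -0.183, 0.073]]
slot 0.42 [255. 200. 259. 206.] 18 [[0.518, -0.257, 0.055], [0.521, -0.251, 0.059], [0.523, -0.246, 0.062]]
```

Run:
```python
from h import *
T=np.load("top.npy");S=np.load("side.npy")
def rect(q,n):
    r=cv2.minAreaRect((q[:,:2]*1000).astype(np.float32)); print(n,len(q),np.round(r[0],1),np.round(r[1],1),round(r[2],1))
def box(W,x0,x1,y0,y1,z0,z1):
    return W[(W[...,0]>x0)&(W[...,0]<x1)&(W[...,1]>y0)&(W[...,1]<y1)&(W[...,2]>z0)&(W[...,2]<z1)]
for n,W in(("top",T),("side",S)):
    rect(box(W,.37,.45,-.36,-.27,.108,.13),n+" wing top"); rect(box(W,.37,.45,-.36,-.27,.085,.13),n+" wing")
    rect(box(W,.37,.45,-.26,-.17,.085,.13),n+" knob"); rect(box(W,.37,.45,-.36,-.27,.072,.08),n+" collar")
    rect(box(W,.5,.7,-.4,-.2,.052,.065),n+" lid")
    rect(box(W,.36,.48,-.37,-.17,.064,.072),n+" plate")
    rect(box(W,.55,.64,-.34,-.25,-.01,.045),n+" slot hole")
a=cv2.imread("pics/top1.png")[110:270,190:320]; b=cv2.imread("pics/side1.png")
a=cv2.resize(a,None,fx=3.5,fy=3.5,interpolation=cv2.INTER_CUBIC);b=b[60:300,150:390]
b=cv2.resize(b,(340,340)); c=np.zeros((max(a.shape[0],340),a.shape[1]+340,3),np.uint8);c[:a.shape[0],:a.shape[1]]=a;c[:340,a.shape[1]:]=b
cv2.imwrite("pics/c1.png",c)
```

```text
top wing top 115 [ 409.9 -315.3] [43.2 11.8] 6.1
top wing 119 [ 409.8 -315.2] [43.2 12. ] 6.1
top knob 126 [ 402.7 -213.8] [23.3 24.9] 1.0
top collar 142 [ 415.9 -307.5] [66.8 60.3] 0.7
top lid 2842 [ 591.4 -295.7] [126.6 144.5] 19.7
top plate 1711 [ 415.2 -263.6] [ 79.9 155.9] 5.2
top slot hole 215 [ 584.6 -304. ] [93.5 29. ] 28.8
side wing top 143 [ 410.3 -313.7] [42.9 11.3] 3.4
side wing 370 [ 409.9 -313.9] [44.4 12.6] 5.5
side knob 307 [ 404.1 -213.1] [23.9 25.8] 45.2
side collar 309 [ 415.4 -304. ] [69.9 71.1] 3.3
side lid 31 [ 521.9 -273.6] [ 5.5 57.7] 6.0
side plate 1123 [ 415.7 -263.2] [ 80.2 156. ] 5.3
side slot hole 0 [0. 0.] [0. 0.] 0.0
```

View pics/c1.png

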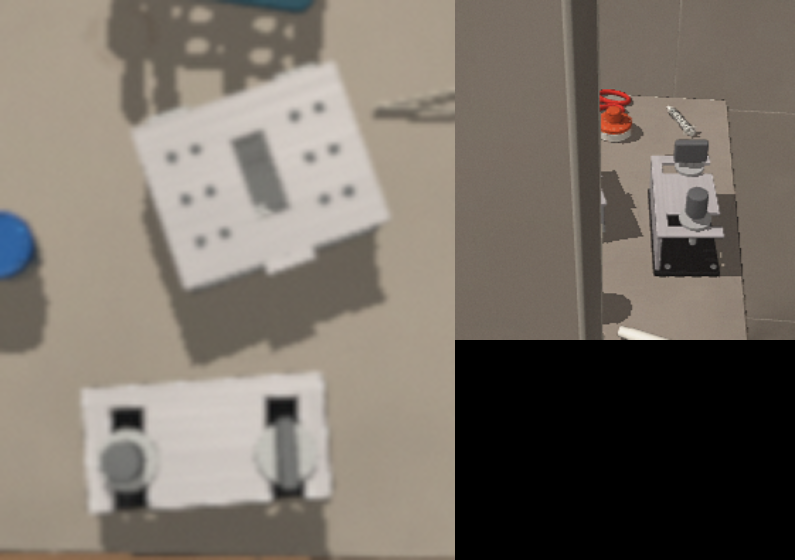

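View pics/side1.png

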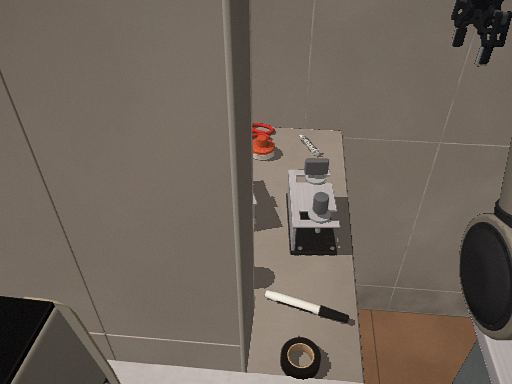

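Run:
```python
from h import *
T=np.load("top.npy");S=np.load("side.npy")
for u in (20,100,200,225,235,245,252):
    print(u,[np.round(S[v,u],2).tolist() for v in (20,150,280,360)])
# tall things in both
for n,W in(("top",T),("side",S)):
    m=W[...,2]>0.13; q=W[m]; print(n,len(q)); 
    H=np.round(q,1); k,c=np.unique(H,axis=0,return_counts=True)
    if n=="top":
        for a,b in zip(k,c):
            if b>40: print(a,b)
# slot from gray level + edges in top image
g=cv2.cvtColor(cv2.imread("pics/top1.png"),cv2.COLOR_BGR2GRAY).astype(float)
sub=g[140:178,248:282]; print(sub[::2,::2].astype(int)); print(np.round(T[140:178:3,248:282:3,2],3))
```

```text
20 [[0.45, 0.35, 0.61], [0.7, 0.04, 0.37], [0.77, 0.04, 0.17], [0.64, 0.2, 0.3]]
100 [[0.6, 0.04, 0.49], [0.63, 0.04, 0.38], [0.67, 0.04, 0.19], [0.62, 0.15, 0.21]]
200 [[0.53, 0.04, 0.5], [0.53, 0.04, 0.38], [0.55, 0.04, 0.2], [0.57, 0.04, 0.03]]
225 [[0.51, 0.04, 0.5], [0.51, 0.04, 0.38], [0.52, 0.04, 0.2], [0.53, 0.04, 0.03]]
235 [[0.51, 0.01, 0.48], [0.5, 0.04, 0.39], [0.51, 0.04, 0.21], [0.52, 0.04, 0.03]]
245 [[0.51, -0.05, 0.46], [0.51, -0.03, 0.33], [0.51, 0.0, 0.16], [0.51, 0.03, 0.01]]
252 [[0.56, -0.63, 0.26], [0.5, -0.09, 0.29], [0.51, -0.07, 0.06], [0.5, 0.02, 0.0]]
top 71267
[ 0.2 -0.6  0.1] 221
[ 0.2 -0.6  0.2] 1311
[ 0.2 -0.6  0.3] 1240
[ 0.2 -0.6  0.4] 427
[ 0.2 -0.1  0.3] 119
[ 0.2 -0.1  0.4] 683
[ 0.2 -0.1  0.5] 55
[ 0.2 -0.   0.2] 776
[ 0.2 -0.   0.3] 1801
[ 0.2 -0.   0.4] 573
[0.2 0.1 0.2] 52
[0.2 0.1 0.3] 346
[ 0.3 -0.6  0.1] 214
[ 0.3 -0.6  0.2] 1374
[ 0.3 -0.6  0.3] 2203
[ 0.3 -0.6  0.4] 1673
[0.3 0.  0.2] 295
[0.3 0.  0.3] 84
[ 0.4 -0.6  0.1] 204
[ 0.4 -0.6  0.2] 1324
[ 0.4 -0.6  0.3] 2083
[ 0.4 -0.6  0.4] 1864
[ 0.4 -0.3  0.9] 771
[ 0.5 -0.6  0.1] 207
[ 0.5 
[... 2652 characters left out ...]
0.057 0.056 0.055 0.056]
 [0.06  0.057 0.055 0.009 0.007 0.003 0.057 0.054 0.058 0.053 0.057 0.06 ]
 [0.057 0.057 0.06  0.005 0.018 0.021 0.005 0.058 0.057 0.057 0.059 0.056]
 [0.056 0.059 0.057 0.061 0.007 0.008 0.006 0.057 0.059 0.057 0.057 0.057]
 [0.057 0.057 0.054 0.057 0.007 0.007 0.006 0.057 0.056 0.054 0.055 0.058]
 [0.06  0.056 0.056 0.057 0.005 0.006 0.005 0.004 0.054 0.054 0.058 0.056]
 [0.056 0.058 0.057 0.057 0.056 0.003 0.004 0.008 0.057 0.057 0.056 0.055]
 [0.058 0.057 0.058 0.057 0.055 0.006 0.02  0.055 0.057 0.059 0.056 0.061]
 [0.059 0.057 0.058 0.057 0.057 0.056 0.055 0.056 0.056 0.057 0.054 0.053]
 [0.056 0.056 0.057 0.056 0.055 0.057 0.056 0.057 0.055 0.056 0.059 0.057]]
```

View pics/top1.png

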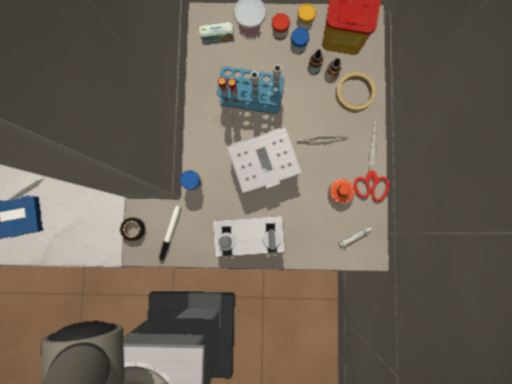

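```bash
cat >> h.py <<'E'
from scipy.spatial.transform import Rotation as R
def go(x,y,z,ang):
    "print shift (tool units, present axes) and turn (units of 5deg, tool axes) to reach tool-down pose, jaws at ang deg (mod 180)"
    s=arm.sense(); C=R.from_quat(s["tool_rot"]); a=np.radians(ang)
    best=None
    for a in (a,a+np.pi):
        X=np.array([np.cos(a),np.sin(a),0]); Z=np.array([0,0,-1.]); T=R.from_matrix(np.c_[X,np.cross(Z,X),Z])
        r=(C.inv()*T).as_rotvec(degrees=True)
        if best is None or np.linalg.norm(r)<np.linalg.norm(best): best=r
    d=C.inv().apply(np.array([x,y,z])-s["ee_pos"])
    X=C.apply([1,0,0])
    print("t",round(float(s["time_s"]),2),"pos",np.round(s["ee_pos"],4),"jaw",round(np.degrees(np.arctan2(X[1],X[0])),1),"w",round(float(s["gripper_width"]),4),"F",np.round(s["contact_force"],1))
    print("shift",np.round(d/0.05,2),"turn",np.round(best/5,2))
E
python3 - <<'E'
from h import *
p=arm.get_image("top"); K=p["camera_matrix"]; iv=np.linalg.inv(p["view"])
g=cv2.cvtColor(p["frame"],cv2.COLOR_RGB2GRAY); s=8
sub=cv2.resize(g[140:180,250:280],None,fx=s,fy=s,interpolation=cv2.INTER_CUBIC)
m=(sub<158).astype(np.uint8); n,l,st,_=cv2.connectedComponentsWithStats(m); k=1+st[1:,4].argmax()
v,u=np.nonzero(l==k); u=250+(u+.5)/s-.5; v=140+(v+.5)/s-.5
def proj(u,v,z):
    d=np.stack([(u-K[0,2])/K[0,0],-(v-K[1,2])/K[1,1],-np.ones_like(u)],-1)@iv[:3,:3].T
    return (iv[:3,3]+d*((z-iv[2,3])/d[:,2:]))[:,:2]
q=proj(u,v,.058)
print("slot",[np.round(x,1) for x in cv2.minAreaRect((q*1000).astype(np.float32))], "mean",q.mean(0),"pca")
w,V=np.linalg.eigh(np.cov(q.T)); print(np.degrees(np.arctan(V[1,1]/V[0,1])),np.sqrt(12*w))
W=pts(p); L=W[(abs(W[...,2]-.0575)<.006)&(W[...,0]>.5)&(W[...,0]<.7)&(W[...,1]>-.4)&(W[...,1]<-.2)][:,:2]
a=np.radians(19.5); e=np.array([[np.cos(a),np.sin(a)],[-np.sin(a),np.cos(a)]]); 
xy=L@e.T; yv=np.percentile(xy[:,1],[.5,99.5]); side=xy[abs(xy[:,1]-yv.mean())>.03]; xv=np.percentile(side[:,0],[.5,99.5])
print("lid",yv,xv,"centre",np.array([xv.mean(),yv.mean()])@e)
go(.410,-.3143,.16,95.5)
E
```

```text
slot [array([ 592.9, -296.2]), array([57.2, 23.1]), np.float64(20.2)] mean [ 0.59423999 -0.29599816] pca
23.071404832961857 [0.0220491  0.05427928]
lid [-0.54721859 -0.40469069] [0.40415777 0.52067238] centre [ 0.59476856 -0.29429727]
t 0.55 pos [ 0.1267 -0.5095  0.2393] jaw -76.0 w 0.0854 F [-0.3  0.8 -0.4]
shift [-2.42 -6.44  1.59] turn [ 0.   -0.    1.69]
```

servo_tool --rows '[-0.4,-1,0,0,0,0,-0.4,-1,0,0,0,0,-0.4,-1,0,0,0,0,-0.4,-1,0,0,0,0,-0.4,-1,0,0,0,0,-0.4,-1,0,0,0,0,-0.02,-0.44,0.5,0,0,0.85,0,0,0.3,0,0,0.85]' --fingers 60

```text
time_s: 1.35
ee_pos: [0.3937, -0.326, 0.1984]
tool_rot: [0.74, -0.672, 0.0, -0.0]
contact_force: [-0.2, -0.6, 0.5]
gripper_width: 0.06
```

```bash
python3 -c "
from h import *
go(.410,-.3143,.15,95.5)"
```

```text
t 1.35 pos [ 0.3937 -0.326   0.1984] jaw -84.5 w 0.06 F [-0.2 -0.6  0.5]
shift [-0.2  -0.35  0.97] turn [-0.01 -0.    0.01]
```

servo_tool --rows '[0,0,0.4,0,0,0,0,0,0,0,0,0,0,0,0,0,0,0]'

```text
time_s: 1.65
ee_pos: [0.3913, -0.328, 0.1796]
tool_rot: [0.74, -0.673, -0.0, 0.0]
contact_force: [-0.1, -0.2, 0.6]
gripper_width: 0.0597
```

Run:
```python
from h import *
go(.410,-.3143,.09,95.5)
p=arm.get_image("side"); cv2.imwrite("pics/s2.png",cv2.resize(p["frame"][90:270,240:420,::-1],None,fx=3,fy=3,interpolation=cv2.INTER_CUBIC))
```

```text
t 1.65 pos [ 0.3913 -0.328   0.1796] jaw -84.5 w 0.0597 F [-0.1 -0.2  0.6]
shift [-0.24 -0.4   1.79] turn [ 0.  0. -0.]
```

View pics/s2.png

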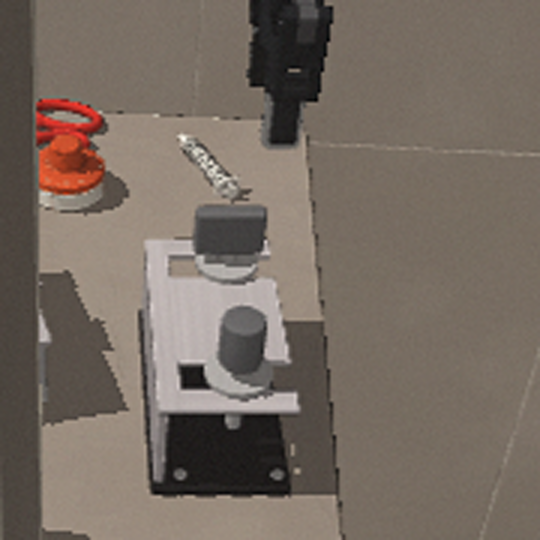

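The gripper (crop px ~(285,130)) hangs above and slightly robot-side of the grey wing (230,230); the plain pin is at (243,345) in the near slot. Path is clear; align, then descend.

servo_tool --rows '[-0.24,-0.4,0,0,0,0,0,0,0,0,0,0,0,0,0.5,0,0,0,0,0,0.5,0,0,0,0,0,0.3,0,0,0,0,0,0.3,0,0,0,0,0,0.19,0,0,0,0,0,0,0,0,0]'

```text
time_s: 2.5
ee_pos: [0.4095, -0.3141, 0.0893]
tool_rot: [0.74, -0.673, -0.001, 0.0]
contact_force: [-1.4, -0.6, -0.1]
gripper_width: 0.0603
```

Run:
```python
from h import *
go(.410,-.3143,.09,95.5)
p=arm.get_image("side"); cv2.imwrite("pics/s3.png",cv2.resize(p["frame"][100:270,250:420,::-1],None,fx=3.5,fy=3.5,interpolation=cv2.INTER_CUBIC))
```

```text
t 2.5 pos [ 0.4095 -0.3141  0.0893] jaw -84.5 w 0.0603 F [-1.4 -0.6 -0.1]
shift [ 0.01 -0.01 -0.01] turn [ 0.01  0.01 -0.01]
```

View pics/s3.png

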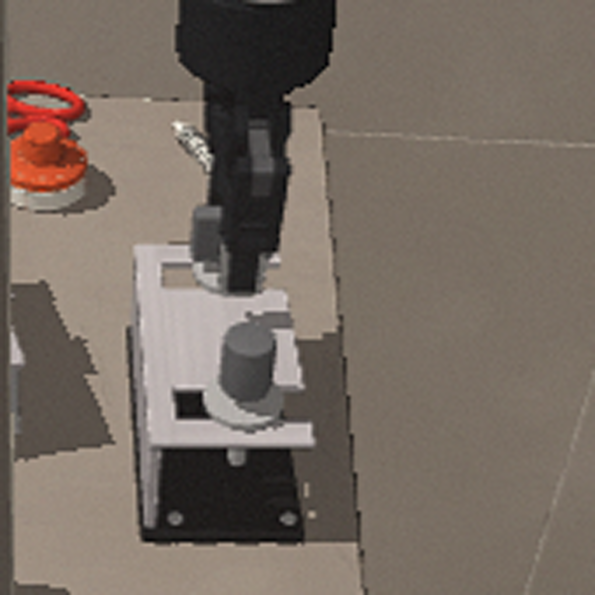

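The near finger (240,270) stands in front of the wing (behind it at 205,235), just over the collar; the other finger is hidden behind. Close.

servo_tool --rows '[0,0,0,0,0,0,0,0,0,0,0,0,0,0,0,0,0,0,0,0,0,0,0,0,0,0,0,0,0,0,0,0,0,0,0,0]' --fingers 0 --newtons 60

```text
time_s: 3.15
ee_pos: [0.4104, -0.3144, 0.0905]
tool_rot: [0.74, -0.673, 0.001, 0.0]
contact_force: [0.3, 0.5, 5.6]
gripper_width: 0.011
```

servo_tool --rows '[0,0,0,0,0,0,0,0,-0.2,0,0,0,0,0,-0.3,0,0,0,0,0,-0.3,0,0,0,0,0,-0.2,0,0,0,0,0,0,0,0,0,0,0,0,0,0,0]'

```text
time_s: 3.85
ee_pos: [0.4099, -0.3138, 0.1396]
tool_rot: [0.74, -0.673, -0.0, 0.0]
contact_force: [0.2, 0.4, -0.7]
gripper_width: 0.0113
```

Run:
```python
from h import *
go(.593,-.296,.13,110)
for n in("side","top"):
    p=arm.get_image(n);W=pts(p)
    for t in("t_toggle","plain_pin"):
        for d in arm.silhouettes(p,t)[:1]:
            q=W[d["mask"]&(p["z_map"]>0)]; print(n,t,round(d["conf"],2),np.round(np.percentile(q,[2,50,98],axis=0),3).tolist())
    if n=="side": cv2.imwrite("pics/s4.png",cv2.resize(p["frame"][100:270,250:420,::-1],None,fx=3.5,fy=3.5,interpolation=cv2.INTER_CUBIC))
```

```text
t 3.85 pos [ 0.4099 -0.3138  0.1396] jaw -84.5 w 0.0113 F [ 0.2  0.4 -0.7]
shift [-0.01 -3.68  0.19] turn [ 0.    0.   -2.91]
side t_toggle 0.67 [[0.39, -0.459, 0.003], [0.416, -0.309, 0.125], [0.431, -0.295, 0.164]]
side plain_pin 0.97 [[0.385, -0.253, 0.036], [0.404, -0.207, 0.089], [0.421, -0.196, 0.116]]
```

View pics/s4.png

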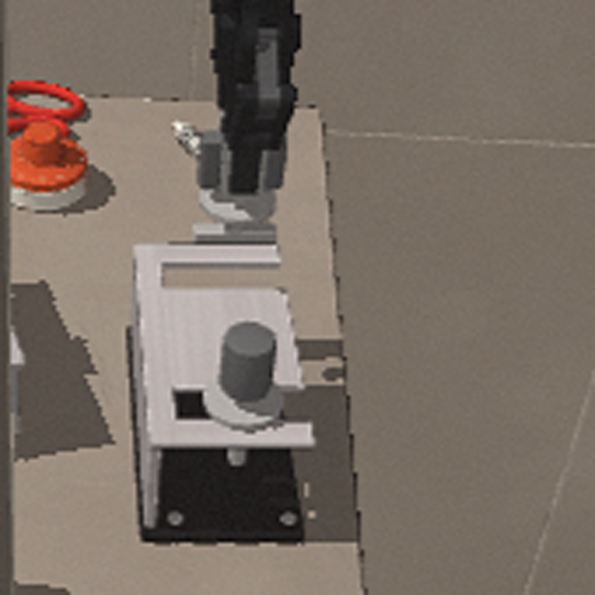

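servo_tool --rows '[0,-0.5,0,0,0,0,0,-0.8,0,0,0,0,0,-0.8,0,0,0,0,0,-0.8,0,0,0,0,0,-0.5,0,0,0,0,0,-0.28,0,0,0,-0.91,0,0,0,0,0,-1,0,0,0,0,0,-1]'

```text
time_s: 4.95
ee_pos: [0.5935, -0.296, 0.1388]
tool_rot: [0.821, -0.572, -0.001, 0.0]
contact_force: [-0.3, 1.0, -0.5]
gripper_width: 0.0112
```

servo_tool --rows '[0,0,0.2,0,0,0,0,0,0,0,0,0]'

```text
time_s: 5.15
ee_pos: [0.5922, -0.2959, 0.1276]
tool_rot: [0.819, -0.574, -0.002, 0.0]
contact_force: [-0.4, -0.6, -1.8]
gripper_width: 0.0111
```

Run:
```python
from h import *
go(.593,-.296,.105,110)
p=arm.get_image("top");W=pts(p)
cv2.imwrite("pics/t5.png",cv2.resize(p["frame"][110:270,190:320,::-1],None,fx=4,fy=4,interpolation=cv2.INTER_CUBIC)[:600])
for d in arm.silhouettes(p,"t_toggle")[:1]:
    q=W[d["mask"]&(p["z_map"]>0)]; print(d["conf"],np.round(np.percentile(q,[2,50,98],axis=0),3).tolist())
```

```text
t 5.15 pos [ 0.5922 -0.2959  0.1276] jaw -70.1 w 0.0111 F [-0.4 -0.6 -1.8]
shift [ 0.01 -0.01  0.45] turn [ 0.03  0.03 -0.02]
```

View pics/t5.png

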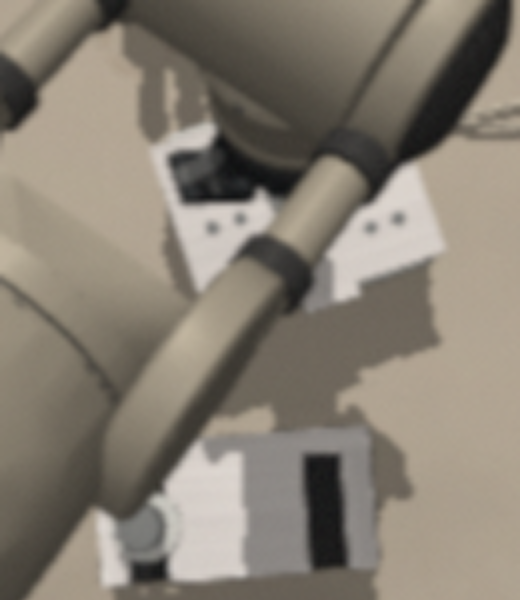

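servo_tool --rows '[0,0,0.3,0,0,0,0,0,0.2,0,0,0,0,0,0.1,0,0,0,0,0,0.1,0,0,0,0,0,0,0,0,0]'

```text
time_s: 5.75
ee_pos: [0.5929, -0.2963, 0.0942]
tool_rot: [0.819, -0.574, -0.0, 0.0]
contact_force: [-0.1, -0.4, -1.0]
gripper_width: 0.0111
```

```bash
python3 -c "
from h import *
go(.593,-.296,.081,110)"
```

```text
t 5.75 pos [ 0.5929 -0.2963  0.0942] jaw -70.0 w 0.0111 F [-0.1 -0.4 -1. ]
shift [-0.01 -0.    0.26] turn [0.01 0.01 0.  ]
```

No contact with the bar 8 mm into the slot. On down in small steps.

servo_tool --rows '[0,0,0.1,0,0,0,0,0,0.1,0,0,0,0,0,0.06,0,0,0,0,0,0,0,0,0,0,0,0,0,0,0]'

```text
time_s: 6.25
ee_pos: [0.5932, -0.2965, 0.0818]
tool_rot: [0.819, -0.573, 0.0, 0.0]
contact_force: [0.2, -0.3, -1.1]
gripper_width: 0.0111
```

Run:
```python
from h import *
go(.593,-.296,.0795,20)
p=arm.get_image("side");W=pts(p)
cv2.imwrite("pics/s6.png",cv2.resize(p["frame"][130:280,230:380,::-1],None,fx=3.5,fy=3.5,interpolation=cv2.INTER_CUBIC))
```

```text
t 6.25 pos [ 0.5932 -0.2965  0.0818] jaw -70.0 w 0.0111 F [ 0.2 -0.3 -1.1]
shift [-0.01  0.    0.05] turn [  0.  -0. -18.]
```

servo_tool --rows '[0,0,0.03,0,0,0,0,0,0,0,0,0,0,0,0,0,0,-1,0,0,0,0,0,-1,0,0,0,0,0,-1,0,0,0,0,0,-1,0,0,0,0,0,0]'

```text
time_s: 7.0
ee_pos: [0.5932, -0.2965, 0.0804]
tool_rot: [0.907, -0.422, 0.0, 0.0]
contact_force: [-1.2, 0.5, -0.7]
gripper_width: 0.0107
```

```bash
python3 -c "
from h import *
go(.593,-.296,.0795,20)"
```

```text
t 7.0 pos [ 0.5932 -0.2965  0.0804] jaw -49.9 w 0.0107 F [-1.2  0.5 -0.7]
shift [-0.01 -0.    0.02] turn [  0.    -0.   -13.99]
```

Turning freely. 14 units remain.

servo_tool --rows '[0,0,0,0,0,-1,0,0,0,0,0,-1,0,0,0,0,0,-1,0,0,0,0,0,-1,0,0,0,0,0,-1,0,0,0,0,0,-1,0,0,0,0,0,-1,0,0,0,0,0,0]'

```text
time_s: 7.8
ee_pos: [0.5932, -0.2965, 0.0804]
tool_rot: [0.991, -0.131, 0.0, 0.0]
contact_force: [-0.3, -0.5, -1.4]
gripper_width: 0.0109
```

servo_tool --rows '[0,0,0,0,0,-1,0,0,0,0,0,-1,0,0,0,0,0,-1,0,0,0,0,0,-1,0,0,0,0,0,-1,0,0,0,0,0,-1,0,0,0,0,0,-1,0,0,0,0,0,0]'

```text
time_s: 8.6
ee_pos: [0.5932, -0.2965, 0.0803]
tool_rot: [0.985, 0.172, 0.0, 0.0]
contact_force: [0.3, -0.3, -0.3]
gripper_width: 0.011
```

servo_tool --rows '[0,0,0.02,0,0,0,0,0,0.01,0,0,0,0,0,0,0,0,0]'

```text
time_s: 8.9
ee_pos: [0.5931, -0.2964, 0.0786]
tool_rot: [0.985, 0.173, -0.0, -0.0]
contact_force: [-0.0, -0.1, -1.0]
gripper_width: 0.0109
```

```bash
python3 -c "
from h import *
go(.593,-.296,.0785,20)"
```

```text
t 8.9 pos [ 0.5931 -0.2964  0.0786] jaw 19.9 w 0.0109 F [-0.  -0.1 -1. ]
shift [ 0.   -0.01  0.  ] turn [-0.    0.   -0.02]
```

servo_tool --rows '[0,0,0.015,0,0,0,0,0,0,0,0,0,0,0,0,0,0,0]'

```text
time_s: 9.2
ee_pos: [0.5932, -0.2965, 0.0786]
tool_rot: [0.985, 0.174, 0.0, 0.0]
contact_force: [-2.0, 1.3, 3.7]
gripper_width: 0.0112
```

servo_tool --rows '[0,0,0.015,0,0,0,0,0,0,0,0,0,0,0,0,0,0,0]'

```text
time_s: 9.5
ee_pos: [0.5932, -0.2965, 0.0785]
tool_rot: [0.985, 0.174, 0.0, 0.0]
contact_force: [-3.8, 2.6, 9.1]
gripper_width: 0.0112
```

The collar is on the lid (9 N upward). Release and rise.

servo_tool --rows '[0,0,-0.02,0,0,0,0,0,0,0,0,0,0,0,0,0,0,0,0,0,0,0,0,0,0,0,0,0,0,0]' --fingers 45

```text
time_s: 10.0
ee_pos: [0.5932, -0.2965, 0.078]
tool_rot: [0.985, 0.174, -0.0, -0.0]
contact_force: [0.4, -0.0, 0.5]
gripper_width: 0.045
```

servo_tool --rows '[0,0,-0.2,0,0,0,0,0,-0.5,0,0,0,0,0,-0.8,0,0,0,0,0,-0.8,0,0,0,0,0,-0.4,0,0,0,0,0,0,0,0,0]'

```text
time_s: 10.6
ee_pos: [0.5947, -0.2974, 0.2184]
tool_rot: [0.985, 0.174, 0.003, 0.003]
contact_force: [1.3, 1.3, -0.8]
gripper_width: 0.0451
```

```bash
python3 -c "
from h import *
go(.36,-.40,.22,20)"
```

```text
t 10.6 pos [ 0.5947 -0.2974  0.2184] jaw 20.0 w 0.0451 F [ 1.3  1.3 -0.8]
shift [-5.11  0.32 -0.06] turn [ 0.08 -0.06  0.  ]
```

servo_tool --rows '[-0.7,0.05,0,0,0,0,-0.9,0.05,0,0,0,0,-0.9,0.05,0,0,0,0,-0.9,0.05,0,0,0,0,-0.9,0.05,0,0,0,0,-0.6,0.05,0,0,0,0,0,0,0,0,0,0]'

```text
time_s: 11.3
ee_pos: [0.3648, -0.3954, 0.2126]
tool_rot: [0.985, 0.172, -0.001, -0.001]
contact_force: [0.6, -0.4, -1.0]
gripper_width: 0.0449
```

Run:
```python
from h import *
go(.25,-.45,.22,20)
p=arm.get_image("top");W=pts(p)
cv2.imwrite("pics/t7.png",cv2.resize(p["frame"][110:270,190:340,::-1],None,fx=3.7,fy=3.7,interpolation=cv2.INTER_CUBIC))
def box(x0,x1,y0,y1,z0,z1): return W[(W[...,0]>x0)&(W[...,0]<x1)&(W[...,1]>y0)&(W[...,1]<y1)&(W[...,2]>z0)&(W[...,2]<z1)]
for n,q in(("wing",box(.55,.64,-.34,-.25,.08,.125)),("collar",box(.55,.64,-.34,-.25,.0615,.07)),("knob",box(.37,.45,-.26,-.17,.1,.13))):
    if len(q): print(n,len(q),cv2.minAreaRect((q[:,:2]*1000).astype(np.float32)),np.percentile(q[:,2],[5,50,95]))
```

```text
t 11.3 pos [ 0.3648 -0.3954  0.2126] jaw 19.8 w 0.0449 F [ 0.6 -0.4 -1. ]
shift [-2.53  0.25 -0.15] turn [-0.02  0.02 -0.04]
wing 131 ((592.5463256835938, -296.2483215332031), (12.609384536743164, 43.441959381103516), 17.809194564819336) [0.0843828  0.09989659 0.10235181]
collar 72 ((582.4388427734375, -288.07769775390625), (37.882747650146484, 58.4736213684082), 52.19602966308594) [0.06165304 0.0627424  0.06520615]
knob 118 ((402.6524353027344, -213.29476928710938), (23.32172203063965, 23.88933753967285), 1.105290174484253) [0.10976043 0.11280779 0.11491756]
```

View pics/t7.png

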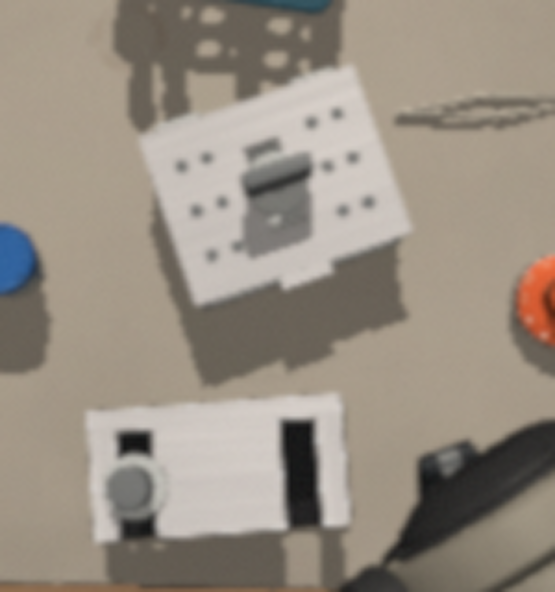

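The wing at px (278,173) lies square across the slot, with its top at z ≈ 0.102 m, as expected when the collar rests on the lid. The pin at (130,488) hasn't moved, and the arm is clear of everything.

```bash
python3 -c "
from h import *
print(arm.job_done())"
```

```text
the job is handed in; nothing more can be done
None
```

The T-toggle is in the cassette and turned square across the slot. It is released with its collar on the lid, and I handed the job in at about 11.4 s of the 38 s allowed.

I lifted it 50 mm out of the stand and lowered the bar through the slot along its length, with no contact felt. I turned it 90° and set it down until the lid pushed back with about 9 N. Then I opened the fingers and backed the arm clear.

**Last checks (top camera, arm clear):**
- **Position:** the wing centre is at (0.5925, -0.296) m, within about 1 mm of the slot centre I measured at (0.593, -0.296).
- **Height:** the wing top is at 0.102 m, which matches the collar resting on the lid.
- **Angle:** the wing is about 2° off square to the slot.
- **Plain pin:** still in its slot, within about 1 mm of where it started.

**What I could not confirm:**
- **Bar under the lid:** the bar is out of sight, so its position is inferred from the wing and the arm's readings.
- **View during insertion:** the arm blocked the top view while the bar went in, so I relied on the measured pose and the force readings there. The one side picture I took after insertion was not viewed.
- **Network misreads:** with the toggle lifted, the trained networks gave stray points on it and missed it from above, so I didn't use those readings.

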